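# Hook the caddy shelf onto the slotted counter rack

## Robot

A 6-joint arm with a two-finger parallel gripper is mounted at the origin on a cart in front of the work surface, level with it; the furniture and walls round the work are solid. World frame = base frame: x ahead of the robot, y to its left, z up, the work surface at z = 0. Lengths are in m, angles in rad, forces in N, time in s.
With the tool pointing down it reaches from about 0.425 to 0.95 m from the base axis. Payload 14.7 kg.
Tool frame: the origin (TCP) lies at the very end of the fingers, on their centre line; the grasp point (between the pads) lies 19 mm behind it; z points along the fingers, y is the line along which they close (so a half turn about z gives the same grasp; the last joint's range is limited). The gripper opens to 85 mm and grips with 20 to 120 N. Pads are 22 mm wide; open, the fingers measure 114 mm over their backs; the gripper's body (76 mm by 85 mm) begins 54 mm behind the grasp point. The pads swing forward as they close: fully open they stand 13 mm farther back than shut.
Start: joints at [-1.32, 0.48, 1.596, -0, 1.065, -0.047], TCP at [0.191, -0.621, 0.192] pointing down, gripper open.
Joint ranges: [-2.75, 2.75], [-0.82, 2.05], [0.23, 2.67], [-1.56, 4.7], [0.09, 2.69], [-2.92, 2.92]. Speed limits (rad/s): [1.89, 1.89, 2.39, 3.01, 3.01, 3.01].

## Interface

Orientations are given as [roll, pitch, yaw] about the fixed x, y, z axes, in that order (R = Rz(yaw) Ry(pitch) Rx(roll)).
In Python, from bench import read_state, viewer, order gives the robot as it stands.
- The arm moves only by the shell command python3 -m jog 'ROWS'. ROWS is JSON, a list of rows, each a list of 3 entries, a list of its own where there are three numbers: the shift along the tool's x, y, z in cm, then the turn, a rotation vector about the tool's x, y, z in rad, then the opening in per cent of the stroke, from 0 (shut) to 100 (fully open). A call has 1 to 12 rows; each row shifts and turns the commanded pose from where the row before left it, along the tool's axes as they then stand; what a row does not reach is not made up. A row lasts 1/8 s, in which the tool goes at most 62.5 mm and 10.7 degrees, less where a joint would pass 70% of its speed; a pose out of reach is approached as far as the arm can. A call with a gripper value outside its range is refused whole. The fingers move at their own pace and stop on an object; the grip force is fixed at half the most. Time passes only in rows, so rows that do not move let the fingers close. It gives the time, the measured TCP pose, the force, the opening and the grip force at its end, in the units of the state.
- read_state(): the state, without advancing time (a new reading comes with each control period).
- viewer.grab_frame(name): name is "scene" or "top" or "wrist"; returns the picture (420x560x3 uint8, red, green, blue); there is no depth.
- viewer.calibration(name): a dict with "fov_y" (degrees; the focal length in pixels is half the picture's height over the tangent of half this angle, whatever the lens; pixels are square), "cx", "cy" (the principal point, pixels), "extrinsics" (4x4, takes a point from camera to world coordinates); the wrist camera has in their place "hand_eye" (4x4, takes a point from camera to tool coordinates, whose origin is the TCP and whose axes are the flange's). Camera axes: x right, y up, looking along -z (the intrinsics and any distortion apply to the point x, -y, -z); pixel columns grow to the right and rows downward; lengths in m; the calibration is good to about 2 mm. A picture is of the moment at which its call begins: read the wrist's pose just before it. calibration takes no time and is no camera call.
- order.finish_job(): hands the job in; it is judged then, once.
The state is a dict: "clock": time; "joint_pos": joint angles; "qvel": joint speeds; "joint_efforts": joint torques, N m; "position": TCP position; "tcp_rot": TCP orientation; "ft_force": force on the tool from outside, world axes, zero at the start; "ft_torque": the same for the moment, N m; "gripper_width": opening from 0.0 (shut) to 1.0 (fully open); "grip_force": force on a finger pad.
Only numpy, scipy, OpenCV 4.12 (cv2) and the standard library are available. Lean on these libraries where they do the work, as an engineer would, in place of code of your own. Each camera call takes 0.05 s, during which the arm holds its last target. There are 200 camera calls.

## Task

Hang the white caddy shelf on the slotted rack: pick it up by its wooden bar, hook its two rear tabs into the upper pair of slots, then push it down until it is fully home on its hooks and the spring catch has snapped over its catch bar. Feel for the slots with a light touch and press only as hard as the catch needs; leave the jars, the candle and the mug standing where they are.

Things in the scene. Friction and masses are not known exactly. Their poses are not given: they have to be found in the camera images.
- shelf: White metal caddy shelf, loose, 0.25 to 0.5 kg, 110 mm deep (x), 170 wide (y), 107 high, stands upright on the counter. Origin: centre of its underside; x to its back, z up. Rear face of the 60 mm high back plate: plane x = +55 mm. Middle of the back plate at the bottom: a window (y -20 to 20, z to 30 mm) crossed by a catch bar 10 mm high, z = 5.5 to 15.5 mm, flush with the rear face.
- shelf_bar (a point): Centre of the shelf's wooden carrying bar, 95 mm above the shelf's origin. Bar 16 mm thick (shelf x), 24 mm high, 164 mm long (shelf y), free below and on both sides: pinch its middle from above, fingers closing along the shelf's x.
- shelf_tabs (a point): Midpoint between the two steel tabs' lowest rear edges, at shelf (66, 0, 27) mm. Tabs at shelf y = +60 and -60 mm, 10 mm wide: neck z = 46 to 54 mm runs back to x = 66 mm; its 5.5 mm thick end leg (x = 60.5 to 66) hooks down to z = 27 mm. So leg and neck are 27 mm high together, the gap before the leg is 5.5 mm, the leg hangs 19 mm below the neck.
- rack: Rack fixed on the counter. Wooden base 150 x 230 x 12 mm, dark posts 189 mm high at y = +60 and -60 mm. Origin on the counter; x = 0 is the front face of the steel strips, x points to the back, z up. Each post clamps a strip 30 mm wide, 4 mm thick, with two slots 15 mm wide, 29 mm high, on the post's centre line, 25 mm of space behind: upper z = 121 to 150, lower 55.5 to 84.5 mm, nominal.
- slot_mid (a point): Rack point (0, 0, 121) mm: on their face midway between the upper slots, at the nominal height of their lower edges. Strips and catch, one piece, really sit up to 7 mm higher or lower each time, not shown in any pose: feel for the slots, under 30 N. A tab that misses strikes the strip with the shelf's rear face 11 mm off; one that enters (shelf level, same yaw, along rack +x) lets it come flush.
- home (a point): Rack point (-55, 0, 75) mm: where the shelf's origin nominally lies when fully home (plus the strips' height error; let go, it sags 2 mm). From flush in the slots push it 19 to 21 mm down until the necks sit on the slots' lower edges, a hard stop. A push on the bar loads the hooks about threefold by leverage: keep it under 20 N (limit 75 N of contact force in all between shelf and rack).
- catch (a joint): Brass wedge catch, 24 mm wide, between the strips, tip 4 mm out of their face. 0 = sprung out; positive (m) = pushed into the rack, at most 0.006. Spring 4 N plus 0.75 N/mm. Going down, the catch bar meets its slope 18 mm before the bottom and passes it about 1 mm before the bottom, then it springs out over the bar (back near 0). Takes 10 to 16 N downward; the shelf's weight alone does not do it.
- spice_a: Spice jar with dark lid, 44 mm across, 105 mm high, loose bystander. Origin: centre of its underside.
- spice_c: Spice jar with pale lid, 44 mm across, 109 mm high, loose bystander. Origin: centre of its underside.
- mug_c: Plain blue-grey mug, 80 mm across, 109 mm with handle, 90 mm high, loose bystander. Origin: at its underside.
- candle_jar: Candle in a glass jar, 76 mm across, 90 mm high, loose bystander. Origin: centre of its underside.

How it is judged:
At the end, for the whole second after the job is handed in: The shelf hangs at rest on the upper slots, its origin within 6 mm of rack x = -55 mm and y = 0 and 63 to 82.5 mm above the rack's origin (fully down on its hooks), the catch out over the bar (under 0.6 mm), the shelf level and square to the rack within 0.1 rad (x of shelf in the frame of rack between -0.061 and -0.049 m and y of shelf in the frame of rack between -0.006 and 0.006 m and z of shelf in the frame of rack between 0.063 and 0.0825 m and value of joint catch below 0.0006 m and angle between the x axis of shelf and the x axis of rack, either way round below 0.1 rad and angle between shelf's own z axis and vertical below 0.1 rad and linear speed of shelf below 0.02 m/s); the robot touches nothing.
It fails at once if the tabs are jammed against the strips: more than 30 N between shelf and rack before the shelf is flush (x of shelf in the frame of rack below -0.0605 m and contact force between shelf and rack above 30 N).
It fails at once if the shelf is forced: more than 75 N in all between the shelf and the rack (contact force between shelf and rack above 75 N).
It fails at once if a bystander is moved more than 25 mm or tipped (distance of any of spice_a, spice_c, mug_c, candle_jar from where it was at the start of the episode above 0.025 m or angle between any of spice_a, spice_c, mug_c, candle_jar's own z axis and vertical above 0.5 rad).
It also fails if it takes over 64 s, if anything falls off the work surface, if the arm or the gripper's body presses on something with over 40 N, if the wrist force passes 120 N, or if a joint passes its speed limit or range.

## Working session

There is one attempt and no reset: what is moved stays moved. The work goes in short steps, Python scripts to look and compute and a shell command to move; the robot and the scene stay as the last step left them, time stands still between calls to the robot, and variables do not carry over. Pictures are saved under pics/ and viewed, at most 10 in all, crops included, and the job is handed in when it is done.

```bash
mkdir -p pics; ls
python3 - <<'E'
from bench import read_state, viewer, order
import cv2
print(read_state())
for n in("scene","top","wrist"):
    print(n,viewer.calibration(n))
    cv2.imwrite(f"pics/{n}0.png",viewer.grab_frame(n)[:,:,::-1])
E
```

```text
pics
{'clock': 0.0, 'joint_pos': array([-1.31962063e+00,  4.80821619e-01,  1.59687902e+00, -2.43448574e-06,
        1.06509481e+00, -4.65912244e-02]), 'qvel': array([-0.00211843,  0.00129577, -0.00077416,  0.00051123,  0.00013678,
        0.00027125]), 'joint_efforts': array([ 3.15631500e-03, -9.50648332e+01, -4.30176902e+01,  1.26333985e-04,
        1.24252817e-02, -6.55661680e-06]), 'position': array([ 0.19061083, -0.62094104,  0.19137713]), 'tcp_rot': array([-3.14039106e+00, -5.38934201e-05,  2.97768070e-01]), 'ft_force': array([-0.48278544,  1.15814098, -0.66956338]), 'ft_torque': array([-0.01840379,  0.01042749,  0.01029726]), 'grip_force': 0.0, 'gripper_width': 1.0038179595211791}
scene {'fov_y': 49.92773861185235, 'cx': 270.9515715707645, 'cy': 209.1716765246544, 'extrinsics': array([[-0.67122181,  0.51546959, -0.53268414, -0.17812277],
       [-0.74125235, -0.4643423 ,  0.484697  ,  0.59534312],
       [ 0.00249879,  0.72019257,  0.69376972,  1.0530408 ],
       [ 0.        ,  0.        ,  0.        ,  1.        ]])}
top {'fov_y': 52.30311230192628, 'cx': 279.16737925382574, 'cy': 212.71186176506382, 'extrinsics': array([[-0.0040045 ,  0.99562203, -0.09338494,  0.43776163],
       [-0.99998431, -0.00362108,  0.00427495, -0.08745044],
       [ 0.00391808,  0.09340059,  0.9956209 ,  1.34044922],
       [ 0.        ,  0.        ,  0.        ,  1.        ]])}
wrist {'fov_y': 66.14946097841685, 'cx': 285.7758695724695, 'cy': 211.6403644327356, 'hand_eye': array([[ 1.02942674e-03,  9.45980863e-01,  3.24220829e-01,
         8.38909463e-02],
       [ 9.99999389e-01, -8.43038945e-04, -7.15337759e-04,
         5.26191324e-04],
       [-4.03365045e-04,  3.24221368e-01, -9.45981153e-01,
        -1.82646452e-01],
       [ 0.00000000e+00,  0.00000000e+00,  0.00000000e+00,
         1.00000000e+00]])}
```

View pics/scene0.png

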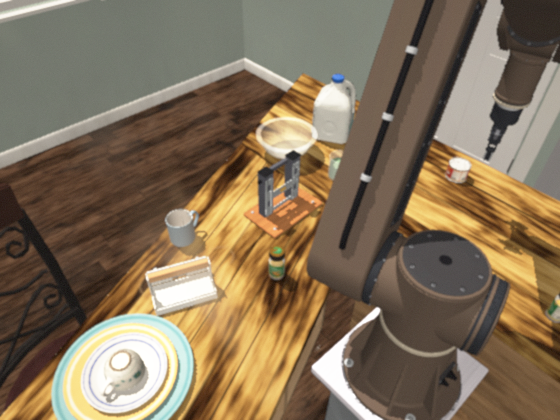

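View pics/top0.png

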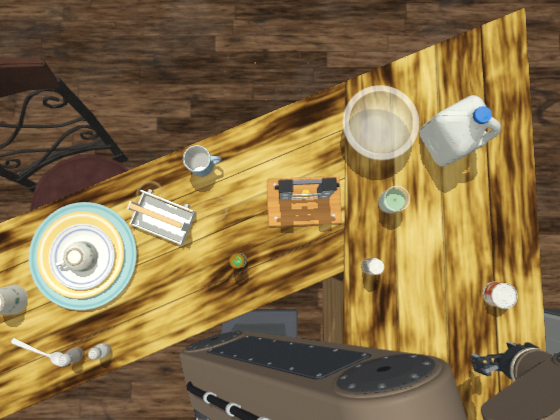

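Run:
```python
import cv2,numpy as np
t=cv2.imread("pics/top0.png");s=cv2.imread("pics/scene0.png")
f=lambda im,x,y,w,h,k:cv2.resize(im[y:y+h,x:x+w],None,fx=k,fy=k,interpolation=cv2.INTER_CUBIC)
a=np.hstack([f(t,120,180,100,75,4),f(t,255,165,100,75,4)])
b=np.hstack([f(s,135,245,100,75,4),f(s,235,145,100,75,4)])
cv2.imwrite("pics/crop0.png",np.vstack([a,b]))
```

```text
(no output)
```

View pics/crop0.png

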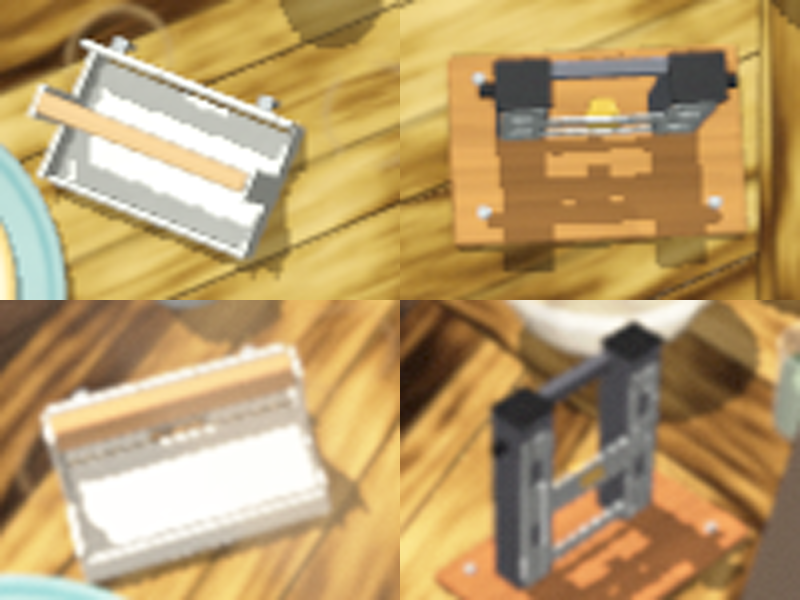

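```bash
cat > h.py <<'E'
import numpy as np,cv2
from bench import read_state,viewer
from scipy.spatial.transform import Rotation as R
def cam(n,st=None):
    c=viewer.calibration(n)
    if n=="wrist":
        T=np.eye(4);T[:3,:3]=R.from_euler('xyz',st["tcp_rot"]).as_matrix();T[:3,3]=st["position"]
        E=T@c["hand_eye"]
    else:E=c["extrinsics"]
    return E,210/np.tan(np.radians(c["fov_y"]/2)),c["cx"],c["cy"]
def ray(C,u,v):
    E,f,cx,cy=C
    d=E[:3,:3]@np.array([(u-cx)/f,-(v-cy)/f,-1]);return E[:3,3],d
def onz(C,u,v,z):
    o,d=ray(C,u,v);return o+d*(z-o[2])/d[2]
def proj(C,p):
    E,f,cx,cy=C;q=E[:3,:3].T@(np.asarray(p)-E[:3,3]);return np.array([cx-f*q[0]/q[2],cy+f*q[1]/q[2]])
def tri(*rays):
    A=0;b=0
    for o,d in rays:
        d=d/np.linalg.norm(d);P=np.eye(3)-np.outer(d,d);A=A+P;b=b+P@o
    return np.linalg.solve(A,b)
def shot(name,save):
    st=read_state();im=viewer.grab_frame(name)[:,:,::-1];cv2.imwrite(save,im)
    import pickle;pickle.dump(cam(name,st),open(save+".pk","wb"));return cam(name,st),im
E
python3 - <<'E'
from h import *
np.set_printoptions(precision=4,suppress=True)
C=cam("top")
s=lambda x,y:(120+x/4-.4,180+y/4-.4)
b=[onz(C,*s(*p),.107) for p in((42,87),(35,117),(252,167),(245,190))]
m=np.mean(b,0);a=(b[0]+b[1]-b[2]-b[3]);print("bar",b,m,np.degrees(np.arctan2(-a[0],a[1])))
r=lambda x,y:(255+(x-400)/4-.4,165+y/4-.4)
k=[onz(C,*r(*p),.012) for p in((450,57),(738,47),(757,237),(455,245))];print("base",k,np.mean(k,0))
a=k[0]-k[1]+k[3]-k[2];print(np.degrees(np.arctan2(-a[0],a[1])))
p=[onz(C,*r(*p),.189) for p in((497,107),(552,107),(667,105),(725,97),(500,62),(728,53))];print("posts",p)
for n,u in(("mug",(197,158)),("spice",(237,262)),("candle",(394,200)),("jar",(373,267))):print(n,onz(C,*u,.1))
E
```

```text
bar [array([0.5881, 0.3394, 0.107 ]), array([0.5663, 0.3438, 0.107 ]), array([0.5294, 0.1863, 0.107 ]), array([0.5128, 0.1911, 0.107 ])] [0.5491 0.2652 0.107 ] -20.14165584429916
base [array([ 0.6694, -0.0557,  0.012 ]), array([ 0.6766, -0.2822,  0.012 ]), array([ 0.5268, -0.2944,  0.012 ]), array([ 0.5214, -0.0593,  0.012 ])] [ 0.5986 -0.1729  0.012 ]
1.558696949059195
posts [array([ 0.6041, -0.0918,  0.189 ]), array([ 0.6039, -0.1291,  0.189 ]), array([ 0.605 , -0.2073,  0.189 ]), array([ 0.6104, -0.2468,  0.189 ]), array([ 0.635 , -0.0939,  0.189 ]), array([ 0.6407, -0.2494,  0.189 ])]
mug [0.7169 0.1487 0.1   ]
spice [0.4119 0.0293 0.1   ]
candle [ 0.5902 -0.4287  0.1   ]
jar [ 0.396  -0.3625  0.1   ]
```

```bash
python3 -m jog '[[[3.7,-4.6,-1],[0,0,0],100],[[3.7,-4.6,-1],[0,0,0],100],[[3.7,-4.6,-1],[0,0,0],100],[[3.7,-4.6,-1],[0,0,0],100],[[3.7,-4.6,-1],[0,0,0],100],[[3.7,-4.6,0],[0,0,0],100],[[3.7,-4.6,0],[0,0,0],100],[[3.7,-4.6,0],[0,0,0],100],[[3.7,-4.6,0],[0,0,0],100],[[3.7,-4.6,0],[0,0,0],100],[[3.7,-4.6,0],[0,0,0],100],[[3.7,-4.6,0],[0,0,0],100]]'
python3 - <<'E'
from h import *
C,im=shot("wrist","pics/w1.png")
E
```

```text
clock: 1.65
position: [0.4537, 0.0386, 0.2421]
tcp_rot: [3.141, -0.0, 0.298]
ft_force: [0.8, -0.9, -0.0]
gripper_width: 0.998
grip_force: 0.0
```

View pics/w1.png

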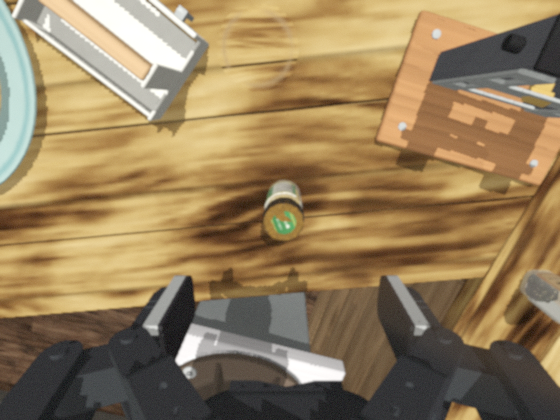

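```bash
python3 -m jog '[[[3.9,-4.7,0],[0,0,0],100],[[3.9,-4.7,0],[0,0,0],100],[[3.9,-4.7,0],[0,0,0],100],[[3.9,-4.7,0],[0,0,0],100],[[0,0,0],[0,0,-0.184],100],[[0,0,0],[0,0,-0.184],100],[[0,0,0],[0,0,-0.184],100],[[0,0,0],[0,0,-0.184],100],[[0,0,0],[0,0,-0.184],100],[[0,0,0],[0,0,0],100]]'
python3 - <<'E'
from h import *
C,im=shot("wrist","pics/w2.png")
E
```

```text
clock: 2.95
position: [0.5471, 0.262, 0.2418]
tcp_rot: [-3.141, 0.0, 1.217]
ft_force: [0.7, 0.2, -0.4]
gripper_width: 0.998
grip_force: 0.0
```

View pics/w2.png

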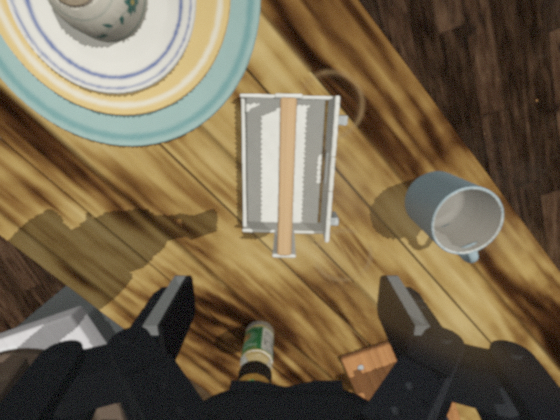

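Run:
```python
from h import *
import pickle
np.set_printoptions(precision=4,suppress=True)
C=pickle.load(open("pics/w2.png.pk","rb"));im=cv2.imread("pics/w2.png")
hsv=cv2.cvtColor(im,cv2.COLOR_BGR2HSV)[90:262,270:305]
m=cv2.inRange(hsv,(5,60,90),(22,200,255));n,l,s,c=cv2.connectedComponentsWithStats(m)
i=1+np.argmax(s[1:,4]);print(s[i],c[i]);ys,xs=np.where(l==i);xs=xs+270;ys=ys+90
k=[]
for v in range(ys.min(),ys.max()+1,15):
    q=xs[ys==v];k.append((v,q.min(),q.max()));
print(k)
a=onz(C,np.mean(xs[ys<ys.min()+10]),ys.min(),.107);b=onz(C,np.mean(xs[ys>ys.max()-10]),ys.max()+1,.107)
print(a,b,(a+b)/2,np.linalg.norm(a-b),np.degrees(np.arctan2(-(a-b)[0],(a-b)[1])))
```

```text
[   7    8   20  157 2285] [15.9737 84.6512]
[(98, np.int64(281), np.int64(295)), (113, np.int64(281), np.int64(295)), (128, np.int64(280), np.int64(294)), (143, np.int64(280), np.int64(294)), (158, np.int64(280), np.int64(293)), (173, np.int64(279), np.int64(293)), (188, np.int64(279), np.int64(292)), (203, np.int64(279), np.int64(291)), (218, np.int64(278), np.int64(291)), (233, np.int64(277), np.int64(291)), (248, np.int64(277), np.int64(291))]
[0.5793 0.3417 0.107 ] [0.5198 0.1914 0.107 ] [0.5495 0.2665 0.107 ] 0.16166079727234367 -21.605196007342137
```

```bash
python3 -m jog '[[[0.5,0.07,0],[0,0,0.023],100],[[0,0,4],[0,0,0],100],[[0,0,4],[0,0,0],100],[[0,0,4],[0,0,0],100],[[0,0,2.6],[0,0,0],100],[[0,0,2],[0,0,0],100],[[0,0,0],[0,0,0],100]]'; python3 -m jog '[[[0,0,0],[0,0,0],40],[[0,0,0],[0,0,0],25],[[0,0,0],[0,0,0],0],[[0,0,0],[0,0,0],0],[[0,0,0],[0,0,0],0],[[0,0,0],[0,0,0],0]]'
```

```text
clock: 3.88
position: [0.5487, 0.2663, 0.0746]
tcp_rot: [-3.14, 0.002, 1.192]
ft_force: [-0.3, -0.3, 0.1]
gripper_width: 1.004
grip_force: 0.0
clock: 4.62
position: [0.5496, 0.2665, 0.076]
tcp_rot: [-3.142, 0.0, 1.195]
ft_force: [-0.1, -0.1, 1.0]
gripper_width: -0.003
grip_force: 0.0
```

Run:
```python
from h import *
print(read_state()["gripper_width"],read_state()["grip_force"])
C,im=shot("wrist","pics/w3.png");C,i2=shot("top","pics/t3.png")
cv2.imwrite("pics/w3b.png",np.hstack([im[:, 130:430],cv2.resize(i2[160:265,100:225],None,fx=4,fy=4)]))
```

```text
-0.0027639746530209 0.0
```

View pics/w3b.png

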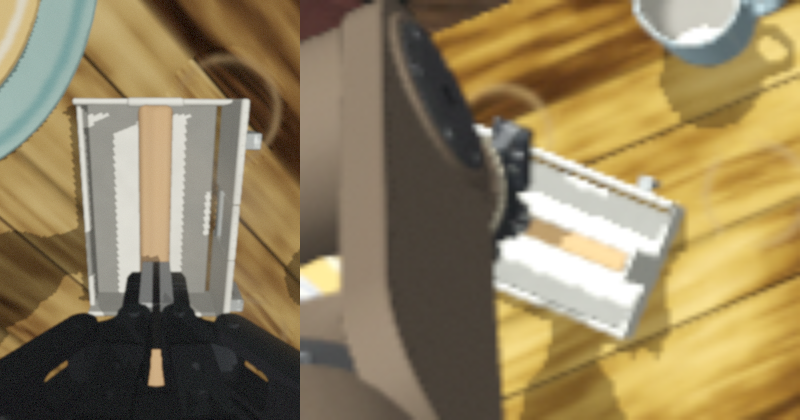

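Run:
```python
from h import *
a=cv2.imread("pics/w3.png");b=cv2.imread("pics/w2.png")
cv2.imwrite("pics/z3.png",np.hstack([cv2.resize(a[235:415,225:345],None,fx=3.3,fy=3.3,interpolation=cv2.INTER_CUBIC),cv2.resize(b[235:415,130:250],None,fx=3.3,fy=3.3,interpolation=cv2.INTER_CUBIC)]))
```

```text
(no output)
```

View pics/z3.png

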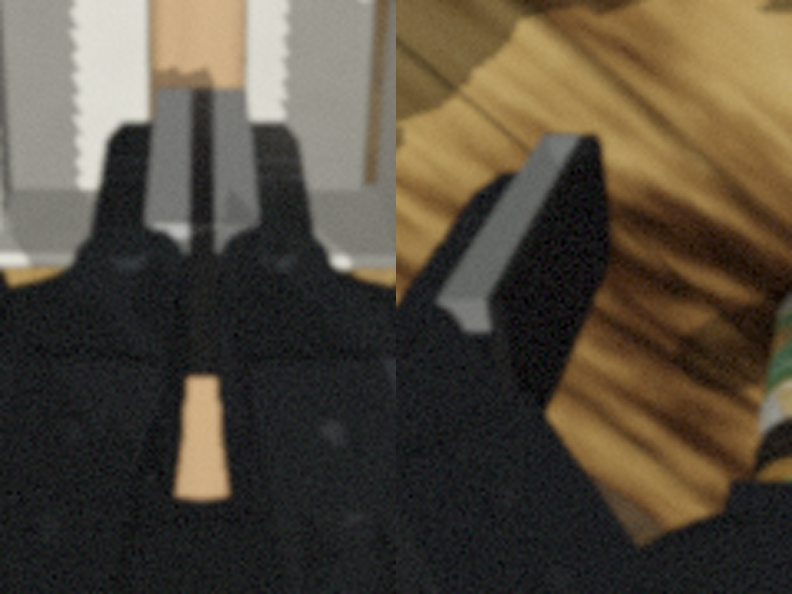

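```bash
for i in 1; do python3 -m jog '[[[0,0,0.3],[0,0,0],0],[[0,0,0.2],[0,0,0],0]]'; python3 -m jog '[[[0,0,0.2],[0,0,0],0],[[0,0,0],[0,0,0],0]]';  python3 -m jog '[[[0,0,0.2],[0,0,0],0],[[0,0,0],[0,0,0],0]]';python3 -m jog '[[[0,0,0.2],[0,0,0],0],[[0,0,0],[0,0,0],0]]'; done
```

```text
clock: 4.97
position: [0.5495, 0.2665, 0.0707]
tcp_rot: [-3.141, 0.0, 1.195]
ft_force: [-0.3, 0.1, 0.6]
gripper_width: -0.001
grip_force: 0.0
clock: 5.22
position: [0.5494, 0.2665, 0.0688]
tcp_rot: [-3.141, 0.0, 1.195]
ft_force: [-1.0, 0.1, 0.5]
gripper_width: -0.001
grip_force: 0.0
clock: 5.48
position: [0.5498, 0.2666, 0.0677]
tcp_rot: [3.141, -0.0, 1.195]
ft_force: [-2.8, -1.0, 11.7]
gripper_width: 0.002
grip_force: 6.1
clock: 5.72
position: [0.55, 0.2667, 0.0676]
tcp_rot: [3.14, -0.001, 1.195]
ft_force: [-12.4, -5.1, 42.8]
gripper_width: 0.005
grip_force: 21.7
```

```bash
python3 -m jog '[[[0,0,-1.5],[0,0,0],0],[[0,0,0],[0,0,0],100],[[0,0,0],[0,0,0],100],[[0,0,0],[0,0,0],100],[[0,0,0],[0,0,0],100],[[0,0,0],[0,0,0],100]]'; python3 -m jog '[[[0,0,1.5],[0,0,0],100],[[0,0,1.5],[0,0,0],100],[[0,0,0.5],[0,0,0],100],[[0,0,0],[0,0,0],100]]';python3 -m jog '[[[0,0,0.4],[0,0,0],100],[[0,0,0],[0,0,0],100]]'
python3 - <<'E'
from h import *
C,im=shot("wrist","pics/w4.png")
E
```

```text
clock: 6.48
position: [0.5495, 0.2665, 0.0797]
tcp_rot: [-3.141, 0.0, 1.195]
ft_force: [0.2, -0.7, -0.7]
gripper_width: 0.995
grip_force: 0.0
clock: 6.98
position: [0.5491, 0.2664, 0.0442]
tcp_rot: [-3.141, 0.001, 1.195]
ft_force: [-0.0, -0.7, 0.6]
gripper_width: 1.001
grip_force: 0.0
clock: 7.22
position: [0.5496, 0.2666, 0.041]
tcp_rot: [3.142, -0.0, 1.195]
ft_force: [0.8, -0.9, -0.1]
gripper_width: 1.002
grip_force: 0.0
```

```bash
python3 -m jog '[[[0,0,0.2],[0,0,0],60],[[0,0,0],[0,0,0],40],[[0,0,0],[0,0,0],20],[[0,0,0],[0,0,0],10],[[0,0,0],[0,0,0],0],[[0,0,0],[0,0,0],0],[[0,0,0],[0,0,0],0]]'
python3 - <<'E'
from h import *
C,im=shot("wrist","pics/w4.png")
E
```

```text
clock: 8.15
position: [0.5495, 0.2666, 0.039]
tcp_rot: [-3.141, 0.0, 1.195]
ft_force: [-1.5, 1.6, 0.9]
gripper_width: 0.173
grip_force: 60.9
```

View pics/w4.png

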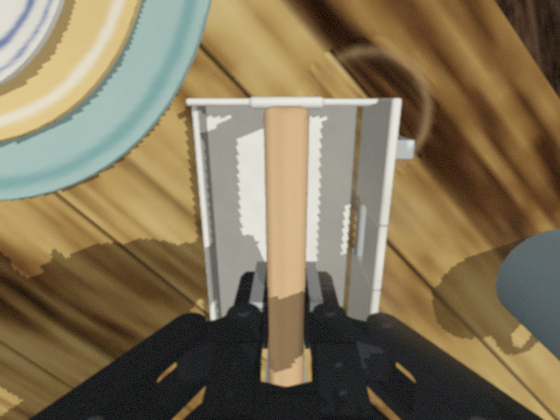

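```bash
python3 -m jog '[[[0,0,-2],[0,0,0],0],[[0,0,-4],[0,0,0],0],[[0,0,-4],[0,0,0],0],[[0,0,-3],[0,0,0],0],[[0,0,-2],[0,0,0],0],[[-2,0.4,0],[0,0,0],0],[[-4,0.8,0],[0,0,0],0],[[-4,0.8,0],[0,0,0],0],[[-4,0.8,0],[0,0,0],0],[[-4,0.8,0],[0,0,0],0],[[-4,0.8,0],[0,0,0],0],[[-4,0.8,0],[0,0,0],0]]'
python3 -m jog '[[[-4,0.8,0],[0,0,0],0],[[-4,0.9,0],[0,0,0],0],[[-4,0.9,0],[0,0,0],0],[[-3.4,0.9,0],[0,0,0],0],[[-2,0.3,0],[0,0,0],0],[[0,0,0],[0,0,-0.1],0],[[0,0,0],[0,0,-0.1],0],[[0,0,0],[0,0,-0.1],0],[[0,0,0],[0,0,-0.1],0],[[0,0,0],[0,0,0],0],[[0,0,0],[0,0,0],0]]'
python3 - <<'E'
from h import *
for n in("wrist","top","scene"): C,im=shot(n,f"pics/{n}5.png")
a=cv2.imread("pics/wrist5.png");t=cv2.imread("pics/top5.png");s=cv2.imread("pics/scene5.png")
f=lambda i,x,y:cv2.resize(i[y:y+84,x:x+96],None,fx=2.5,fy=2.5,interpolation=cv2.INTER_CUBIC)
cv2.imwrite("pics/c5.png",np.hstack([a,np.vstack([f(t,255,160),f(s,235,140)])]))
E
```

```text
clock: 9.7
position: [0.5009, 0.0037, 0.188]
tcp_rot: [-3.14, 0.001, 1.195]
ft_force: [2.2, -1.1, -3.8]
gripper_width: 0.179
grip_force: 60.3
clock: 11.08
position: [0.4733, -0.1703, 0.1885]
tcp_rot: [-3.141, -0.0, 1.592]
ft_force: [0.0, 0.3, -3.6]
gripper_width: 0.178
grip_force: 60.2
```

View pics/c5.png

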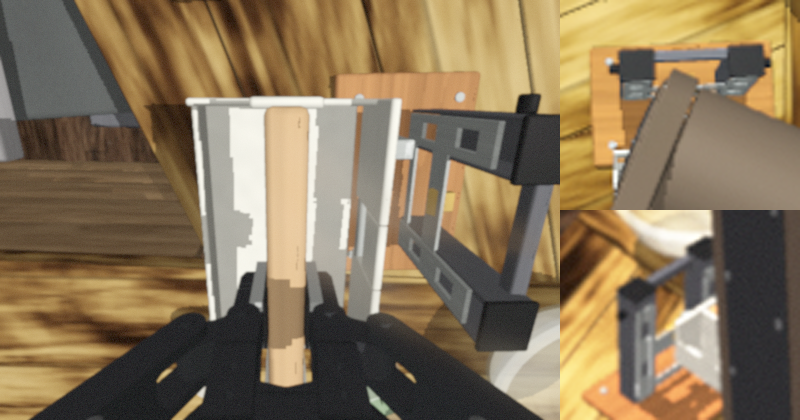

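Run:
```python
from h import *
a=cv2.imread("pics/wrist5.png")
f=lambda x,y:cv2.resize(a[y:y+110,x:x+100],None,fx=4,fy=4,interpolation=cv2.INTER_CUBIC)
cv2.imwrite("pics/c6.png",np.hstack([f(392,90),f(395,215)]))
```

```text
(no output)
```

View pics/c6.png

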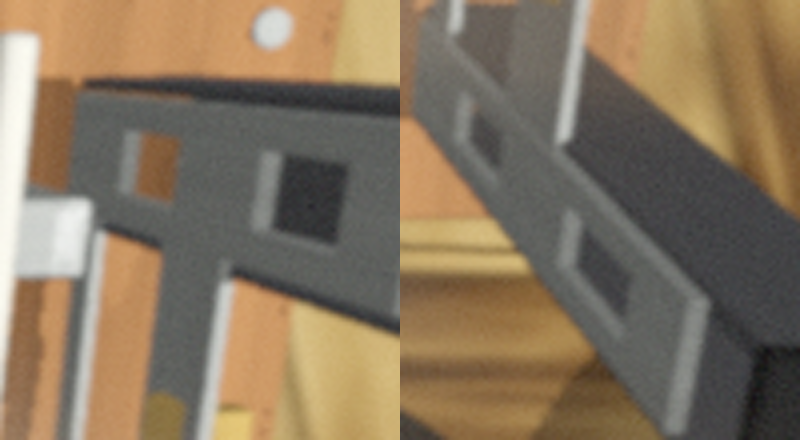

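```bash
cat > fit.py <<'E'
from h import *
import pickle
from scipy.optimize import least_squares
np.set_printoptions(precision=2,suppress=True)
C=pickle.load(open("pics/wrist5.png.pk","rb"))
L=[(262,151),(256,233),(351,161),(340,246),(125,130),(120,192),(182,137),(177,203)]
Rr=[(167,208),(157,262),(232,282),(220,335),(62,95),(55,140),(105,140),(98,182)]
pts=[];obs=[]
for l,yc,(ox,oy) in((L,.06,(392,90)),(Rr,-.06,(395,215))):
    k=0
    for z0,z1 in((.121,.150),(.0555,.0845)):
        for z in(z0,z1):
            for s in(.0075,-.0075):
                pts.append((0,yc+s,z));obs.append((ox+(l[k][0]+.5)/4-.5,oy+(l[k][1]+.5)/4-.5));k+=1
pts=np.array(pts);obs=np.array(obs)
W=lambda q:(R.from_euler('z',q[2]).apply(pts)+[q[0],q[1],q[3]])
f=lambda q:np.array([proj(C,p) for p in W(q)]).ravel()-obs.ravel()
r=least_squares(f,[.605,-.171,.028,0],loss='soft_l1')
J=r.jac;print("x y mm,yaw deg,dz",r.x[:2]*1e3,np.degrees(r.x[2]),r.x[3]*1e3,"sd",np.sqrt(np.diag(np.linalg.inv(J.T@J)))*.7*1e3)
print(f(r.x).reshape(-1,2))
p1=onz(C,392+93.5/4-.5,90+198.5/4-.5,.2035);p2=onz(C,392+90.5/4-.5,90+276.5/4-.5,.2035);print("tab rear top corners",p1*1e3,p2*1e3)
E
python3 fit.py
```

```text
x y mm,yaw deg,dz [ 607.18 -170.49] 2.125370113336052 -5.056497283838705 sd [0.52 0.28 2.96 0.99]
[[ 1.06 -0.36]
 [-0.49 -1.11]
 [ 0.29  0.4 ]
 [-0.84  1.23]
 [ 0.8  -0.35]
 [ 0.14  0.09]
 [-0.04 -0.07]
 [-1.11  0.86]
 [ 0.33 -0.43]
 [ 0.55  0.85]
 [ 0.05 -1.43]
 [ 0.24  1.31]
 [-0.25 -1.57]
 [-0.01 -0.22]
 [-0.4  -1.2 ]
 [-0.45  1.78]]
tab rear top corners [ 538.19 -104.01  203.5 ] [ 539.32 -113.95  203.5 ]
```

```bash
python3 -m jog '[[[0,0,0],[0,0,-0.014],0],[[-0.48,0,2],[0,0,0],0],[[0,0,2],[0,0,0],0],[[0,0,1.95],[0,0,0],0],[[0,1.8,0],[0,0,0],0],[[0,2,0],[0,0,0],0],[[0,1.2,0],[0,0,0],0],[[0,0.8,0],[0,0,0],0],[[0,0,0],[0,0,0],0],[[0,0,0],[0,0,0],0]]'
```

```text
clock: 12.48
position: [0.5315, -0.1727, 0.1295]
tcp_rot: [-3.141, -0.0, 1.609]
ft_force: [0.2, 0.4, -4.5]
gripper_width: 0.177
grip_force: 60.2
```

```bash
python3 -m jog '[[[0,0.4,0],[0,0,0],0],[[0,0.3,0],[0,0,0],0],[[0,0,0],[0,0,0],0]]';python3 -m jog '[[[0,0.2,0],[0,0,0],0],[[0,0,0],[0,0,0],0]]';python3 -m jog '[[[0,0.15,0],[0,0,0],0],[[0,0,0],[0,0,0],0]]'
```

```text
clock: 12.85
position: [0.5393, -0.1726, 0.1295]
tcp_rot: [3.141, 0.0, 1.609]
ft_force: [0.8, 0.3, -3.5]
gripper_width: 0.179
grip_force: 60.2
clock: 13.1
position: [0.5412, -0.1724, 0.1294]
tcp_rot: [-3.142, -0.0, 1.609]
ft_force: [0.0, -0.3, -6.8]
gripper_width: 0.175
grip_force: 59.9
clock: 13.35
position: [0.5424, -0.1723, 0.1293]
tcp_rot: [-3.141, -0.0, 1.609]
ft_force: [0.3, -0.1, -6.8]
gripper_width: 0.174
grip_force: 59.9
```

```bash
python3 -m jog '[[[0,0.15,0],[0,0,0],0],[[0,0,0],[0,0,0],0]]';python3 -m jog '[[[0,0.15,0],[0,0,0],0],[[0,0,0],[0,0,0],0]]'
```

```text
clock: 13.6
position: [0.544, -0.1722, 0.1294]
tcp_rot: [-3.141, -0.0, 1.609]
ft_force: [-1.0, -0.2, -7.5]
gripper_width: 0.174
grip_force: 59.8
clock: 13.85
position: [0.5456, -0.1722, 0.1294]
tcp_rot: [-3.141, -0.0, 1.609]
ft_force: [-1.2, 0.2, -8.4]
gripper_width: 0.176
grip_force: 59.8
```

```bash
python3 -m jog '[[[0,0,0.06],[0,0,0],0],[[0,0,0],[0,0,0],0]]';python3 -m jog '[[[0,0.15,0],[0,0,0],0],[[0,0,0],[0,0,0],0]]'
```

```text
clock: 14.1
position: [0.5461, -0.1724, 0.1291]
tcp_rot: [3.141, 0.0, 1.609]
ft_force: [1.6, 0.2, -5.6]
gripper_width: 0.18
grip_force: 60.0
clock: 14.35
position: [0.5474, -0.1723, 0.1291]
tcp_rot: [3.141, 0.0, 1.609]
ft_force: [-0.9, -0.5, -4.4]
gripper_width: 0.176
grip_force: 60.3
```

```bash
python3 -m jog '[[[0,0.15,0],[0,0,0],0],[[0,0.1,0],[0,0,0],0],[[0,0,0],[0,0,0],0]]';python3 -m jog '[[[0,0.1,0],[0,0,0],0],[[0,0,0],[0,0,0],0]]';python3 -m jog '[[[0,0.1,0],[0,0,0],0],[[0,0,0],[0,0,0],0]]'
```

```text
clock: 14.72
position: [0.5497, -0.1721, 0.1289]
tcp_rot: [3.142, 0.0, 1.609]
ft_force: [-0.1, 1.2, -5.0]
gripper_width: 0.176
grip_force: 60.3
clock: 14.98
position: [0.5506, -0.1721, 0.1289]
tcp_rot: [3.142, 0.0, 1.609]
ft_force: [0.1, -0.5, -4.5]
gripper_width: 0.172
grip_force: 60.3
clock: 15.22
position: [0.5514, -0.172, 0.1288]
tcp_rot: [-3.141, -0.0, 1.609]
ft_force: [-1.6, -0.5, -3.4]
gripper_width: 0.18
grip_force: 60.3
```

```bash
python3 -m jog '[[[0,0.07,0],[0,0,0],0],[[0,0,0],[0,0,0],0]]';python3 -m jog '[[[0,0.07,0],[0,0,0],0],[[0,0,0],[0,0,0],0]]'
```

```text
clock: 15.48
position: [0.5515, -0.172, 0.1288]
tcp_rot: [-3.14, -0.0, 1.609]
ft_force: [-5.1, -1.2, -1.4]
gripper_width: 0.176
grip_force: 60.8
clock: 15.72
position: [0.5515, -0.1719, 0.1287]
tcp_rot: [-3.139, -0.0, 1.609]
ft_force: [-9.1, -2.2, 0.8]
gripper_width: 0.176
grip_force: 61.1
```

```bash
python3 -m jog '[[[0,-0.1,0],[0,0,0],0],[[0,0,0],[0,0,0],0]]';python3 -m jog '[[[0,0,0.2],[0,0,0],0],[[0,0,0.2],[0,0,0],0],[[0,0,0],[0,0,0],0]]';python3 -m jog '[[[0,0,0.2],[0,0,0],0],[[0,0,0],[0,0,0],0]]'
```

```text
clock: 15.98
position: [0.5516, -0.172, 0.1288]
tcp_rot: [-3.141, -0.0, 1.609]
ft_force: [-4.2, -1.3, -4.2]
gripper_width: 0.176
grip_force: 60.3
clock: 16.35
position: [0.5515, -0.1719, 0.1249]
tcp_rot: [-3.141, -0.0, 1.609]
ft_force: [-5.5, -0.5, -1.2]
gripper_width: 0.179
grip_force: 60.8
clock: 16.6
position: [0.5515, -0.1719, 0.1231]
tcp_rot: [-3.141, -0.0, 1.609]
ft_force: [-6.3, -0.7, 2.7]
gripper_width: 0.176
grip_force: 61.2
```

```bash
python3 -m jog '[[[0,0,0.2],[0,0,0],0],[[0,0,0],[0,0,0],0]]';python3 -m jog '[[[0,0,0.2],[0,0,0],0],[[0,0,0],[0,0,0],0]]';python3 -m jog '[[[0,0,0.2],[0,0,0],0],[[0,0,0],[0,0,0],0]]'
```

```text
clock: 16.85
position: [0.5515, -0.172, 0.1212]
tcp_rot: [-3.141, -0.0, 1.609]
ft_force: [-7.4, 0.4, 4.6]
gripper_width: 0.18
grip_force: 61.5
clock: 17.1
position: [0.5514, -0.1719, 0.1191]
tcp_rot: [-3.141, -0.0, 1.609]
ft_force: [-7.5, -0.8, 2.1]
gripper_width: 0.183
grip_force: 61.3
clock: 17.35
position: [0.5512, -0.1718, 0.1167]
tcp_rot: [-3.14, -0.0, 1.609]
ft_force: [-6.4, -0.7, -0.7]
gripper_width: 0.174
grip_force: 60.8
```

```bash
python3 -m jog '[[[0,0,0.2],[0,0,0],0],[[0,0,0],[0,0,0],0]]';python3 -m jog '[[[0,0,0.2],[0,0,0],0],[[0,0,0],[0,0,0],0]]';python3 -m jog '[[[0,0,0.15],[0,0,0],0],[[0,0,0],[0,0,0],0]]'
```

```text
clock: 17.6
position: [0.5512, -0.1718, 0.1147]
tcp_rot: [-3.14, -0.0, 1.609]
ft_force: [-6.8, 0.2, -2.5]
gripper_width: 0.172
grip_force: 60.7
clock: 17.85
position: [0.5511, -0.1718, 0.1126]
tcp_rot: [-3.14, -0.001, 1.609]
ft_force: [-5.1, -0.2, -4.6]
gripper_width: 0.175
grip_force: 60.5
clock: 18.1
position: [0.5512, -0.1718, 0.1109]
tcp_rot: [-3.14, -0.001, 1.609]
ft_force: [-4.9, -0.0, -7.6]
gripper_width: 0.179
grip_force: 60.0
```

```bash
python3 -m jog '[[[0,0,0.1],[0,0,0],0],[[0,0,0],[0,0,0],0]]';python3 -m jog '[[[0,0,0.1],[0,0,0],0],[[0,0,0],[0,0,0],0]]'
```

```text
clock: 18.35
position: [0.5517, -0.1719, 0.1102]
tcp_rot: [-3.141, -0.0, 1.609]
ft_force: [-4.9, 0.1, -9.4]
gripper_width: 0.179
grip_force: 59.9
clock: 18.6
position: [0.5516, -0.172, 0.1095]
tcp_rot: [-3.141, -0.0, 1.609]
ft_force: [-7.1, -1.2, -3.5]
gripper_width: 0.173
grip_force: 60.4
```

```bash
python3 -m jog '[[[0,0,0.07],[0,0,0],0],[[0,0,0],[0,0,0],0]]';python3 -m jog '[[[0,0,0.07],[0,0,0],0],[[0,0,0],[0,0,0],0]]'
```

```text
clock: 18.85
position: [0.5516, -0.172, 0.109]
tcp_rot: [-3.141, -0.0, 1.609]
ft_force: [-9.3, 0.0, -0.2]
gripper_width: 0.178
grip_force: 60.8
clock: 19.1
position: [0.5516, -0.172, 0.1083]
tcp_rot: [-3.141, -0.0, 1.609]
ft_force: [-9.4, -1.7, 0.3]
gripper_width: 0.175
grip_force: 60.9
```

```bash
python3 -m jog '[[[0,-0.03,0.07],[0,0,0],0],[[0,0,0],[0,0,0],0]]';python3 -m jog '[[[0,0,0.06],[0,0,0],0],[[0,0,0],[0,0,0],0]]'
```

```text
clock: 19.35
position: [0.5515, -0.172, 0.1079]
tcp_rot: [3.142, 0.0, 1.609]
ft_force: [-10.8, 0.8, 4.4]
gripper_width: 0.167
grip_force: 61.4
clock: 19.6
position: [0.5514, -0.172, 0.1077]
tcp_rot: [3.142, 0.0, 1.609]
ft_force: [-13.2, 1.1, 10.7]
gripper_width: 0.174
grip_force: 62.5
```

Run:
```python
from h import *
C,im=shot("wrist","pics/wrist7.png")
a=cv2.imread("pics/wrist5.png")
for nm,(x,y,w,h) in dict(barend=(255,100,60,45),corner=(375,92,30,30),cornerL=(183,92,30,30),edgeR=(365,270,30,50)).items():
    t=a[y:y+h,x:x+w];s=im[y-8:y+h+8,x-8:x+w+8]
    up=lambda i:cv2.resize(i,None,fx=8,fy=8,interpolation=cv2.INTER_CUBIC)
    r=cv2.matchTemplate(up(s),up(t),cv2.TM_CCOEFF_NORMED);_,m,_,l=cv2.minMaxLoc(r);print(nm,round(m,3),l[0]/8-8,l[1]/8-8)
# brass mask
for n,i in(("5",a),("7",im)):
    hsv=cv2.cvtColor(i,cv2.COLOR_BGR2HSV);m=cv2.inRange(hsv,(18,120,100),(32,255,255));m[:, :385]=0
    n_,l,s,c=cv2.connectedComponentsWithStats(m);print(n,[(list(s[j]),c[j].round()) for j in range(1,n_) if s[j,4]>15][:8])
print(read_state()["ft_force"],read_state()["ft_torque"])
```

```text
barend 0.816 -0.625 -0.125
corner 0.805 -1.125 0.25
cornerL 0.897 0.0 0.125
edgeR 0.856 -0.875 0.5
5 [([np.int32(396), np.int32(0), np.int32(30), np.int32(73), np.int32(1364)], array([412.,  30.])), ([np.int32(463), np.int32(0), np.int32(38), np.int32(55), np.int32(1073)], array([483.,  24.])), ([np.int32(520), np.int32(0), np.int32(9), np.int32(22), np.int32(64)], array([524.,   9.])), ([np.int32(385), np.int32(10), np.int32(7), np.int32(11), np.int32(42)], array([388.,  15.])), ([np.int32(385), np.int32(25), np.int32(9), np.int32(23), np.int32(99)], array([388.,  36.])), ([np.int32(431), np.int32(60), np.int32(6), np.int32(12), np.int32(39)], array([433.,  67.])), ([np.int32(551), np.int32(87), np.int32(7), np.int32(8), np.int32(19)], array([555.,  91.])), ([np.int32(550), np.int32(96), np.int32(10), np.int32(19), np.int32(140)], array([555., 106.]))]
7 [([np.int32(421), np.int32(0), np.int32(11), np.int32(35), np.int32(166)], array([426.,  14.])), ([np.int32(449), np.int32(0), np.int32(19), np.int32(33), np.int32(375)], array([458.,  13.])), ([np.int32(532), np.int32(100), np.int32(18), np.int32(17), np.int32(148)], array([540., 110.])), ([np.int32(521), np.int32(221), np.int32(39), np.int32(67), np.int32(792)], array([547., 251.])), ([np.int32(411), np.int32(225), np.int32(48), np.int32(101), np.int32(1735)], array([434., 277.])), ([np.int32(451), np.int32(236), np.int32(17), np.int32(21), np.int32(201)], array([460., 244.])), ([np.int32(500), np.int32(261), np.int32(60), np.int32(65), np.int32(1359)], array([523., 297.])), ([np.int32(428), np.int32(286), np.int32(8), np.int32(14), np.int32(26)], array([432., 293.]))]
[-13.52172559   2.40708688  11.66943282] [0.19114605 1.77583586 0.23110466]
```

```bash
python3 -m jog '[[[0,-0.05,0],[0,0,0],0],[[0,0,0],[0,0,0],0]]';python3 -m jog '[[[0,0,0.03],[0,0,0],0],[[0,0,0],[0,0,0],0]]'
```

```text
clock: 19.9
position: [0.5514, -0.172, 0.1077]
tcp_rot: [3.141, 0.0, 1.609]
ft_force: [-10.3, 2.1, 9.1]
gripper_width: 0.176
grip_force: 62.0
clock: 20.15
position: [0.5514, -0.1721, 0.1076]
tcp_rot: [3.141, 0.0, 1.609]
ft_force: [-11.0, 2.1, 12.5]
gripper_width: 0.176
grip_force: 62.8
```

```bash
python3 -m jog '[[[0,-0.05,-0.15],[0,0,0],0],[[0,0,0],[0,0,0],0]]';python3 -m jog '[[[0,0,-0.1],[0,0,0],0],[[0,0,0],[0,0,0],0]]';python3 -m jog '[[[0,0,-0.1],[0,0,0],0],[[0,0,0],[0,0,0],0]]'
```

```text
clock: 20.4
position: [0.5515, -0.1723, 0.1084]
tcp_rot: [3.14, 0.001, 1.609]
ft_force: [-1.1, 0.8, -3.6]
gripper_width: 0.178
grip_force: 60.4
clock: 20.65
position: [0.5511, -0.1722, 0.109]
tcp_rot: [3.141, 0.0, 1.609]
ft_force: [-0.6, 0.3, -4.3]
gripper_width: 0.181
grip_force: 60.3
clock: 20.9
position: [0.5507, -0.1721, 0.1098]
tcp_rot: [-3.142, -0.0, 1.609]
ft_force: [0.3, -0.6, -3.6]
gripper_width: 0.178
grip_force: 60.2
```

```bash
python3 -m jog '[[[0,0,-0.1],[0,0,0],0],[[0,0,0],[0,0,0],0]]';python3 -m jog '[[[0,0,-0.1],[0,0,0],0],[[0,0,0],[0,0,0],0]]'
```

```text
clock: 21.15
position: [0.5505, -0.1721, 0.1106]
tcp_rot: [-3.141, -0.0, 1.609]
ft_force: [2.5, -1.4, -11.4]
gripper_width: 0.176
grip_force: 59.4
clock: 21.4
position: [0.5507, -0.1721, 0.1112]
tcp_rot: [-3.141, -0.0, 1.609]
ft_force: [7.3, -2.1, -22.6]
gripper_width: 0.175
grip_force: 59.8
```

```bash
python3 -m jog '[[[0,0.05,0.25],[0,0,0],0],[[0,0,0.1],[0,0,0],0],[[0,0,0],[0,0,0],0]]'; python3 -m jog '[[[0,0.02,0.06],[0,0,0],0],[[0,0,0],[0,0,0],0]]'
```

```text
clock: 21.78
position: [0.5513, -0.1721, 0.1086]
tcp_rot: [3.141, 0.0, 1.609]
ft_force: [-0.4, 0.3, -4.3]
gripper_width: 0.179
grip_force: 62.0
clock: 22.02
position: [0.5513, -0.172, 0.108]
tcp_rot: [3.142, 0.0, 1.609]
ft_force: [-1.8, 0.5, -2.4]
gripper_width: 0.176
grip_force: 62.3
```

Caught and resting on the hooks; release gently and rise.

```bash
python3 -m jog '[[[0,0,0.02],[0,0,0],0],[[0,0,0],[0,0,0],25],[[0,0,0],[0,0,0],30],[[0,0,0],[0,0,0],40],[[0,0,0],[0,0,0],45],[[0,0,0],[0,0,0],45]]'; python3 -m jog '[[[0,0,-0.5],[0,0,0],45],[[0,0,-1],[0,0,0],45],[[0,0,-2],[0,0,0],45],[[0,0,-3],[0,0,0],45],[[0,0,-4],[0,0,0],45],[[0,-1,-4],[0,0,0],45],[[0,-3,-2],[0,0,0],45],[[0,0,0],[0,0,0],45]]'
python3 - <<'E'
from h import *
C,im=shot("wrist","pics/w9.png")
hsv=cv2.cvtColor(im,cv2.COLOR_BGR2HSV);m=cv2.inRange(hsv,(5,60,90),(22,200,255))
rc=onz
# white pixels & predicted bar/tabs for shelf home pose
import numpy as np
Rk=R.from_euler('z',np.radians(2.0));o=np.array([.6072,-.1705,0])
for dz in(.069,.067):
  for y in(.082,-.082):
    p=Rk.apply([-.055,y,dz+.107])+o;print(dz,y,proj(C,p).round(1))
n,l,s,c=cv2.connectedComponentsWithStats(m)
for j in range(1,n):
    if s[j,4]>400:print(s[j],c[j].round())
E
```

```text
clock: 22.78
position: [0.5514, -0.1721, 0.1076]
tcp_rot: [3.141, 0.0, 1.609]
ft_force: [-0.1, -0.9, 0.5]
gripper_width: 0.452
grip_force: 0.0
clock: 23.78
position: [0.5109, -0.1739, 0.2751]
tcp_rot: [3.139, 0.001, 1.608]
ft_force: [0.3, -0.2, 0.4]
gripper_width: 0.449
grip_force: 0.0
0.069 0.082 [335.1 102.5]
0.069 -0.082 [326.2 276.7]
0.067 0.082 [334.7 102.4]
0.067 -0.082 [326.  275.6]
[     0      0    560    420 131661] [262. 175.]
[ 374  143   43   83 2370] [395. 181.]
[ 473  282   87  108 4511] [532. 338.]
[519 375  41  45 939] [546. 399.]
[ 148  376   41   44 1002] [174. 403.]
```

Run:
```python
from h import *
import pickle
C=pickle.load(open("pics/w9.png.pk","rb"));im=cv2.imread("pics/w9.png")
hsv=cv2.cvtColor(im,cv2.COLOR_BGR2HSV);m=cv2.inRange(hsv,(5,60,90),(22,200,255));m[:,:295]=0;m[:,365:]=0
for v in range(92,300,12):
    q=np.where(m[v])[0];print(v,(q.min(),q.max(),len(q)) if len(q) else None,end=' ')
Rk=R.from_euler('z',np.radians(2.0));o=np.array([.6072,-.1705,0])
print()
for y in(.08,.04,0,-.04,-.08):
  print([proj(C,Rk.apply([-.055+x,y,.176])+o).round(1) for x in(-.008,.008)])
```

```text
92 (np.int64(295), np.int64(364), 66) 104 (np.int64(321), np.int64(364), 19) 116 (np.int64(319), np.int64(337), 19) 128 (np.int64(319), np.int64(336), 18) 140 (np.int64(318), np.int64(336), 19) 152 (np.int64(319), np.int64(335), 17) 164 (np.int64(318), np.int64(334), 17) 176 (np.int64(318), np.int64(334), 17) 188 (np.int64(318), np.int64(333), 16) 200 (np.int64(317), np.int64(333), 17) 212 (np.int64(316), np.int64(332), 17) 224 (np.int64(316), np.int64(355), 20) 236 (np.int64(315), np.int64(331), 17) 248 (np.int64(295), np.int64(360), 58) 260 (np.int64(295), np.int64(364), 65) 272 (np.int64(295), np.int64(364), 52) 284 (np.int64(295), np.int64(364), 42) 296 (np.int64(295), np.int64(364), 31) 
[array([325.3, 105. ]), array([344.6, 105. ])]
[array([323.3, 153.4]), array([341.7, 153.4])]
[array([321.5, 197.5]), array([339. , 197.5])]
[array([319.8, 237.8]), array([336.6, 237.9])]
[array([318.2, 274.9]), array([334.4, 274.9])]
```

```bash
python3 -c "
from bench import order
print(order.finish_job())"
```

```text
the job is handed in; nothing more can be done
None
```

The shelf is hanging on the upper slots with the catch snapped over its bar (an upward tug met firm resistance), the gripper has let go and is clear, and the job is handed in at about 24 s on the robot's clock; the result of the judging was not shown to me.

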